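Square up a row of tile bundles in the lever press

TASK

Lay every tile bundle flat on the bed of the green squaring press, lengthwise between the push bar and the back fence, and set the press dial to 7, that is seven clicks clockwise from the long, broad zero mark. Then pull the press lever all the way towards you, so that the bar knocks the whole row flush against the fence, and ease it slowly back to its rest, never letting it spring back. Last turn the dial back to zero, and leave the bundles flush and square against the fence and the stamp and the marker pen undisturbed.

Things in the scene. Friction and masses are not known exactly. Their poses are not given: they have to be found in the camera images.
- press: Green squaring press, fixed to the table, turned a little about z. Origin: on the table under the middle of the row; x away from the robot across the bed, y left along the row, z up. Base plate x -125..115, y -205..185 mm; its top, the bed, at z = 12 mm. Right end, y -212..-170 mm: lever bracket, 70 mm high. No end walls: bundle centres may lie at y -145..145 mm; 80 mm apart leaves room for fingers.
- bed_centre (a point): Point on the bed's top, at x = -5, y = 0, z = 12 mm in the press's frame: where the centre of a bundle's underside comes (any y) when it is flush with the fence. The channel between bar and fence is 105 mm deep with the lever at rest and 70 mm with it fully pulled.
- fence_face (a point): Middle of the back fence's face, at x = 30 mm in the press's frame. The fence is a steel wall from y = -170 to 170 mm, top at z = 57 mm. Behind it, to x = 114 mm, is the green housing of the same height that carries the dial.
- bar_face (a point): Middle of the steel push bar's face towards the fence, at x = -75 mm in the press's frame at rest and -40 mm with the lever fully pulled. The bar is 12 mm thick, 320 mm long, its top at z = 40 mm; its guides and rods in front of it reach to x = -145 mm, up to z = 36 mm.
- dial (a joint): Black knob on the housing's left half, upright axis. Ten marks, 0 to 9, 30 degrees (0.5236 rad) apart; zero is the long broad one, at the press's left front (midway between its -x and +y); 5 is long but thin. Value in rad, 0 at zero, growing clockwise from above; 7 is 3.665. Stops just past 0 and 9. A sprung ball holds it in each click (about 0.06 N m to get over). Starts at a click from 0 to 4.
- dial_grip (a point): Point on the dial's axis, at the height to grip: 8.5 mm under the top of the knob's grip bar. The bar is 12 mm thick, 40 mm long and 32 mm high, standing on a disc of 21 mm radius whose top lies 22.5 mm below this point.
- dial_pointer (a point): End of the dial's grip bar that carries the white line (20 mm from the axis, on its top): it points to the mark that the dial is set to. The bar reaches as far to the other side of the axis.
- lever (a joint): Sprung lever at the press's right end, hinged about the press's y. Value in rad: 0 at rest, leaning 35 degrees from vertical away from the robot; grows as the handle is pulled towards the robot (press's -x); stop at 1.1 is the full stroke. Spring 3 N (rest) to 8 N (full) at the handle, damping 0.25 N m s/rad. Let go far out, it snaps back (over 2.5 rad/s, not allowed); within 0.1 rad of rest that is harmless.
- lever_grip (a point): Middle of the lever's handle: a level round black bar, 20 mm thick, 70 mm long, along the press's y axis, carried at its left end, 150 mm from the pivot axis. About 178 mm over the table at rest. It moves on a circle about point lever_pivot in the press's x-z plane.
- lever_pivot (a point): Point on the lever's pivot axis, 55 mm over the table, in the plane of the circle of point lever_grip.
- bundle1: A tile bundle: tiles in a paper band, 49 x 72 x 34 mm (x, y, z; the solid core is 46 x 68 x 32 mm), 0.15 kg. Origin at the centre of its underside, z up, its length along y; grip it across its 49 mm width (its x axis). In the press its length (y, either way round) lies along the press's x axis. Two to four of the bundles are present; absent ones are None.
- bundle2: A tile bundle: tiles in a paper band, 49 x 72 x 34 mm (x, y, z; the solid core is 46 x 68 x 32 mm), 0.15 kg. Origin at the centre of its underside, z up, its length along y; grip it across its 49 mm width (its x axis). In the press its length (y, either way round) lies along the press's x axis. Two to four of the bundles are present; absent ones are None.
- bundle3: A tile bundle: tiles in a paper band, 49 x 72 x 34 mm (x, y, z; the solid core is 46 x 68 x 32 mm), 0.15 kg. Origin at the centre of its underside, z up, its length along y; grip it across its 49 mm width (its x axis). In the press its length (y, either way round) lies along the press's x axis. Two to four of the bundles are present; absent ones are None.
- bundle4: A tile bundle: tiles in a paper band, 49 x 72 x 34 mm (x, y, z; the solid core is 46 x 68 x 32 mm), 0.15 kg. Origin at the centre of its underside, z up, its length along y; grip it across its 49 mm width (its x axis). In the press its length (y, either way round) lies along the press's x axis. Two to four of the bundles are present; absent ones are None.
- lot_stamp: Bystander: a wooden stamp, 26 x 52 x 73 mm, standing at the left. Origin at the centre of its underside.
- lot_marker: Bystander: a marker pen, 17 x 135 x 16 mm, lying right of the press's front along its y axis. Origin at the centre of its underside.
Things that resemble listed ones, but are neither listed nor needed, are in the scene too. Leave any pink or red look-alike of the bundle2 alone.

How it is judged:
By the outcome, as a careful person would: the job done as asked, in the order asked, and still so for the second after the job is handed in, with the robot touching nothing.
Of bundle1, bundle2, bundle3, bundle4 only 2 to 4 are there at a start; the rules pass over those that are not, and their reading is None.
At some moment in a run one of bundle1, bundle2, bundle3, bundle4 may be knocked a few centimetres aside while the robot is not near it.
It also fails if it takes over 210 s, if anything falls off the work surface, if the arm or the gripper's body presses on something with over 40 N, if the wrist force passes 120 N, or if a joint passes its speed limit or range.

ROBOT

A 7-joint arm with a two-finger parallel gripper is mounted at the origin on a cart in front of the work surface, level with it; the furniture and walls round the work are solid. World frame = base frame: x ahead of the robot, y to its left, z up, the work surface at z = 0. Lengths are in mm, angles in rad, forces in N, time in s.
With the tool pointing down it reaches from about 400 to 875 mm from the base axis. Payload 19.3 kg.
Tool frame: the origin (TCP) lies at the very end of the fingers, on their centre line; the grasp point (between the pads) lies 19 mm behind it (grip_point_offset is the z of the grasp point in the tool frame, in mm); z points along the fingers, y is the line along which they close (so a half turn about z gives the same grasp; the last joint's range is limited). The gripper opens to 85 mm and grips with 20 to 120 N. Pads are 22 mm wide; open, the fingers measure 114 mm over their backs; the gripper's body (76 mm by 85 mm) begins 54 mm behind the grasp point. The pads swing forward as they close: fully open they stand 13 mm farther back than shut.
Start: joints at [1.055, 0.521, -0.036, 1.599, 0.021, 1.021, -0.113], TCP at [269.46, -563.92, 231.291] pointing down, gripper open.
Joint ranges: [-2.91, 2.91], [-0.3, 2.13], [-1.5, 1.42], [0.17, 2.43], [-1.26, 4.41], [0.16, 1.93], [-2.52, 2.52]. Speed limits (rad/s): [1.89, 1.89, 2.39, 2.39, 3.01, 3.01, 3.01].

INTERFACE

Orientations are given as a 3x3 rotation matrix whose columns are the frame's x, y, z axes.
In Python, from workcell import movep, movel, goto_joints, open_gripper, clamp, wait, inverse_kinematics, read_state, camera, PlanningError, finish_job, grip_point_offset gives the robot as it stands. Calls block until the motion is done:
- movep(position, orientation): joint-space move of the TCP to a pose.
- movel(position, frame=None, max_speed=150, guard=None): straight line of the TCP; frame=None keeps the orientation; max_speed is the mean speed in mm/s. With guard (N) it stops when the force on the tool has changed by that much, and returns True; else False.
- goto_joints(angles): joint-space move.
- open_gripper() and clamp(): open the fingers fully, or close them until they stop; the grip force is fixed at half the most.
- wait(seconds).
- inverse_kinematics(position, orientation): joint angles nearest the present ones, or None.
- read_state(): the state.
- camera(name): name is "scene" or "top" or "wrist"; returns a dict with "image" (400x640x3 uint8, blue, green, red), "range_z" (400x640 float32, mm along the optical axis (not along the pixel's ray), 0 where there is no reading), "fx", "fy", "cx", "cy" (pixels), "cam_to_world" (4x4, takes a point from camera to world coordinates). Camera axes: x right, y up, looking along -z (the intrinsics and any distortion apply to the point x, -y, -z); pixel columns grow to the right and rows downward; lengths in mm; the calibration is good to about 2 mm. The wrist camera is an equidistant fisheye: a pixel r from the principal point sees the ray r / f radians off the axis. A picture is of the moment at which its call begins.
A pose or a line that the arm cannot do raises PlanningError and nothing moves.
- finish_job(): hands the job in; it is judged then, once.
The state is a dict: "time": time; "qpos": joint angles; "qvel": joint speeds; "joint_efforts": joint torques, N m; "eef_pos": TCP position; "tool_rot": TCP orientation; "ft_force": force on the tool from outside, world axes, zero at the start; "torque": the same for the moment, N m; "finger_gap": finger opening in mm; "gripper_force": force on a finger pad.
Only numpy, scipy, OpenCV 4.12 (cv2) and the standard library are available. Lean on these libraries where they do the work, as an engineer would, in place of code of your own. Each camera call takes 0.05 s, during which the arm holds its last target. There are 200 camera calls.

## Working session

There is one attempt and no reset: what is moved stays moved. The work goes in short steps, each a Python script; the robot and the scene stay as the last script left them, time stands still between calls to the robot, and variables do not carry over. Pictures are saved under pics/ and viewed, at most 14 in all, crops included, and the job is handed in when it is done.

```bash
ls; mkdir -p pics
python3 - <<'E'
from workcell import *
import cv2, numpy as np, pickle
d={n:camera(n) for n in("scene","top")}
pickle.dump(d,open("d0.pkl","wb"))
for n in d:
    cv2.imwrite(f"pics/{n}0.png",d[n]["image"]); c=d[n]
    print(n,c["fx"],c["fy"],c["cx"],c["cy"],c["cam_to_world"].round(3).tolist(),(c["range_z"]>0).mean(),[k for k in c])
s=read_state();print(s["time"],s["finger_gap"],grip_point_offset,s["tool_rot"])
E
```

```text
pics
scene 453.9046163027144 453.9046163027144 319.95263386983294 200.56026952099324 [[-0.493, 0.394, -0.776, -612.487], [-0.87, -0.198, 0.452, 629.001], [0.025, 0.898, 0.44, 763.92], [0.0, 0.0, 0.0, 1.0]] 0.92787109375 ['image', 'range_z', 'fx', 'fy', 'cx', 'cy', 'cam_to_world']
top 442.3126892123824 442.3126892123824 324.0947255951256 202.1361235064333 [[-0.01, 0.987, -0.157, 276.904], [-1.0, -0.014, -0.02, -17.121], [-0.022, 0.157, 0.987, 1513.981], [0.0, 0.0, 0.0, 1.0]] 0.996125 ['image', 'range_z', 'fx', 'fy', 'cx', 'cy', 'cam_to_world']
0.1 85.44079547295303 -18.700000000000003 [[ 9.02264970e-01  4.31181786e-01 -4.37988928e-04]
 [ 4.31182007e-01 -9.02264591e-01  8.27824785e-04]
 [-3.82389320e-05 -9.35770250e-04 -9.99999561e-01]]
```

View pics/scene0.png

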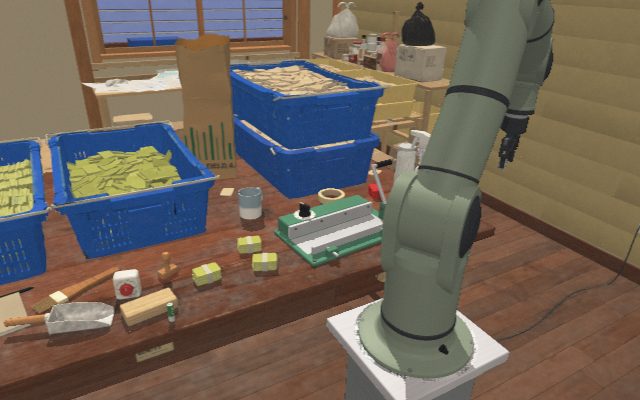

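View pics/top0.png

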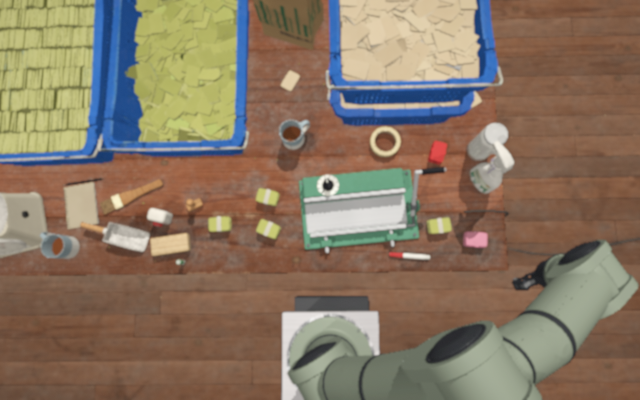

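The scene view shows three lime bundles left of the press, at (249,244), (264,262) and (206,274). The top view shows bundles at (268,196), (268,229), (219,223) and (440,225). The pink block at (475,240) and the red one at (438,152) are look-alikes. The press is around (358,210), with its dial at (328,185), lever handle at (432,170), marker at (409,256) and stamp at (193,204).

```bash
cat > h.py <<'E'
from workcell import *
import cv2, numpy as np, pickle
def ray(c,u,v,fish=False):
    x=(u-c["cx"])/c["fx"]; y=(v-c["cy"])/c["fy"]
    if fish:
        r=np.hypot(x,y)+1e-12; d=np.array([x/r*np.sin(r),-y/r*np.sin(r),-np.cos(r)])
    else: d=np.array([x,-y,-1.])
    T=c["cam_to_world"]; return T[:3,3],T[:3,:3]@d
def onplane(c,u,v,z,fish=False):
    o,d=ray(c,u,v,fish); return o+d*(z-o[2])/d[2]
def depthpt(c,u,v,fish=False):
    o,d=ray(c,u,v,fish); k=c["range_z"][int(round(v)),int(round(u))]
    dc=c["cam_to_world"][:3,:3].T@d; return o+d*k/-dc[2]
def tri(rays):   # least squares crossing of rays; also the miss distance
    A=np.zeros((3,3));b=np.zeros(3)
    for o,d in rays:
        d=d/np.linalg.norm(d);P=np.eye(3)-np.outer(d,d);A+=P;b+=P@o
    p=np.linalg.solve(A,b)
    return p,max(np.linalg.norm(np.cross(p-o,d/np.linalg.norm(d))) for o,d in rays)
def proj(c,p,fish=False):
    q=np.linalg.inv(c["cam_to_world"])@np.r_[p,1]; x,y,z=q[0],-q[1],-q[2]
    if fish:
        s=np.hypot(x,y);t=np.arctan2(s,z);return c["cx"]+c["fx"]*t*x/s,c["cy"]+c["fy"]*t*y/s
    return c["cx"]+c["fx"]*x/z,c["cy"]+c["fy"]*y/z
def rot(a):  # tool down, tool y (closing line) at angle a from world x
    y=np.array([np.cos(a),np.sin(a),0]);z=np.array([0,0,-1.]);return np.c_[np.cross(y,z),y,z]
def lime(img,amin=60):
    h=cv2.cvtColor(img,cv2.COLOR_BGR2HSV);m=cv2.inRange(h,(24,90,60),(40,255,255))
    return m
E
python3 - <<'E'
from h import *
d=pickle.load(open("d0.pkl","rb"));c=d["top"]
for u,v in[(268,196),(268,229),(219,223),(440,225),(475,240),(409,256),(193,204),(328,183),(432,170),(420,213),(357,225),(327,248),(303,183),(410,176),(305,245),(415,240),(358,140)]:
    print((u,v),depthpt(c,u,v).round(0),onplane(c,u,v,34).round(0))
E
```

```text
(268, 196) [537. 205.  30.] [537. 204.  34.]
(268, 229) [424. 204.  30.] [424. 203.  34.]
(219, 223) [447. 370.  32.] [446. 370.  34.]
(440, 225) [ 431. -374.   29.] [ 430. -373.   34.]
(475, 240) [ 379. -487.   32.] [ 379. -486.   34.]
(409, 256) [ 329. -269.   12.] [ 328. -266.   34.]
(193, 204) [510. 454.  54.] [513. 461.  34.]
(328, 183) [567.  -1.  90.] [579.  -0.  34.]
(432, 170) [ 584. -321.  185.] [ 619. -356.   34.]
(420, 213) [ 476. -315.    1.] [ 471. -308.   34.]
(357, 225) [436. -97.  13.] [434. -96.  34.]
(327, 248) [358.   5.  36.] [358.   5.  34.]
(303, 183) [577.  84.  48.] [580.  85.  34.]
(410, 176) [ 603. -283.   15.] [ 599. -280.   34.]
(305, 245) [370.  81.   7.] [369.  79.  34.]
(415, 240) [ 383. -294.   -1.] [ 381. -288.   34.]
(358, 140) [ 739. -108.    2.] [ 729. -106.   34.]
```

Run:
```python
from h import *
P=[((430,-330,360),0),((480,-100,360),0),((540,-80,330),0),((430,200,330),0),((430,300,330),0)]
out=[]
for p,a in P:
    for ang in(a,a+np.pi,a+.4,a-.4,np.pi/2,-np.pi/2):
        try: movep(p,rot(ang));break
        except PlanningError as e: pass
    else: print("fail",p,e);continue
    c=camera("wrist");out.append(c);print(p,ang,c["fx"],c["cx"],c["cy"],c["cam_to_world"].round(2).tolist(),read_state()["time"],read_state()["eef_pos"])
    cv2.imwrite(f"pics/w{len(out)}.png",c["image"])
pickle.dump(out,open("w.pkl","wb"))
```

```text
(430, -330, 360) 0 309.70691628693146 322.3142872414431 205.2595838253458 [[1.0, 0.0, 0.0, 429.71], [-0.0, 0.95, 0.3, -254.22], [-0.0, -0.3, 0.95, 499.96], [0.0, 0.0, 0.0, 1.0]] 1.3417 [ 429.16289524 -331.18147764  359.23669111]
(480, -100, 360) 0 309.70691628693146 322.3142872414431 205.2595838253458 [[1.0, 0.0, 0.0, 480.24], [-0.0, 0.95, 0.3, -24.66], [-0.0, -0.3, 0.95, 500.36], [0.0, 0.0, 0.0, 1.0]] 2.325 [ 479.89935697 -101.83266834  359.75907067]
(540, -80, 330) 0 309.70691628693146 322.3142872414431 205.2595838253458 [[1.0, 0.0, 0.0, 540.66], [-0.0, 0.95, 0.3, -3.96], [-0.0, -0.3, 0.95, 469.45], [0.0, 0.0, 0.0, 1.0]] 2.7583 [539.85654217 -81.09220555 329.57771495]
(430, 200, 330) 0 309.70691628693146 322.3142872414431 205.2595838253458 [[1.0, 0.0, 0.0, 430.94], [-0.0, 0.95, 0.3, 275.76], [0.0, -0.3, 0.95, 470.69], [0.0, 0.0, 0.0, 1.0]] 3.9583 [430.80238668 198.70943302 330.01543288]
(430, 300, 330) 0 309.70691628693146 322.3142872414431 205.2595838253458 [[1.0, -0.0, 0.0, 430.52], [0.0, 0.95, 0.3, 376.95], [-0.0, -0.3, 0.95, 470.07], [0.0, 0.0, 0.0, 1.0]] 4.4917 [430.53176936 299.10964619 329.62606573]
```

Run:
```python
from h import *
w=pickle.load(open("w.pkl","rb"))
a=w[1]["image"];b=w[3]["image"]
cv2.imwrite("pics/pair.png",np.vstack([cv2.resize(x,(480,300)) for x in (w[0]["image"],b)]))
cv2.imwrite("pics/w2b.png",a)
```

```text
(no output)
```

View pics/w2b.png

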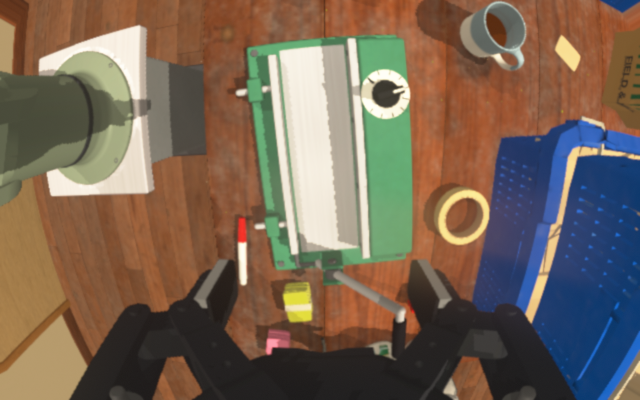

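View pics/pair.png

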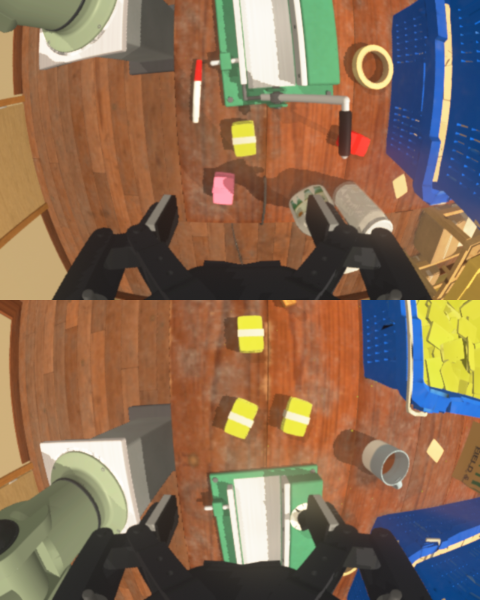

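The first picture shows the press with the white dial disc at (386,94), its pointer up and to the right, and the lever handle at (399,330). The marker is at (242,250). The second pair shows a right-hand bundle at (243,139) next to a pink look-alike at (223,188), and the left three at (250,334), (240,418) and (296,415). Next I'll measure the bundles from pairs of views and the press from its edges.

Run:
```python
from h import *
w=pickle.load(open("w.pkl","rb"))
rough=[(537,205),(424,204),(447,370),(431,-374)]
def meas(c,xy):
    u,v=proj(c,(*xy,34),True)
    if not(20<u<620 and 20<v<300): return
    h=cv2.cvtColor(c["image"],cv2.COLOR_BGR2HSV)
    m=cv2.inRange(h,(24,70,60),(40,255,255))
    m=cv2.morphologyEx(m,cv2.MORPH_CLOSE,np.ones((13,13)))
    n,l,s,ce=cv2.connectedComponentsWithStats(m)
    i=min(range(1,n),key=lambda i:np.hypot(*(ce[i]-(u,v)))+1e3*(s[i][4]<200))
    ys,xs=np.nonzero(l==i)
    # top face pixels only, by range
    P=np.array([depthpt(c,x,y,True) for x,y in zip(xs,ys)])
    k=P[:,2]>np.percentile(P[:,2],80)-6
    return P[k],xs[k],ys[k]
for j,xy in enumerate(rough):
    rs=[]
    for i,c in enumerate(w):
        r=meas(c,xy)
        if r is None: continue
        P,xs,ys=r; (cu,cv_),_,_=cv2.minAreaRect(np.c_[xs,ys].astype(np.float32)); rs.append(ray(c,cu,cv_,True))
        (cx,cy),(a,b),t=cv2.minAreaRect(P[:,:2].astype(np.float32))
        if a<b:a,b,t=b,a,t+90
        print(j,i,"c",round(cx,1),round(cy,1),"size",round(a,1),round(b,1),"len dir",round((t+90)%180-90,1),"z",np.median(P[:,2]).round(1),len(P))
    if len(rs)>1:print("  tri",[x.round(1) if hasattr(x,'round') else x for x in tri(rs)])
# orthophoto of the press, 1 mm/px*1.6
S=1.6;X0,Y0=330,130
W=int(330*S*1.0);H=int(470*S)
img=np.zeros((int(470*1.25),int(380*1.25),3),np.uint8);z=np.full(img.shape[:2],-1e9)
for c in (w[1],w[2]):
    for v in range(0,300):
        for u in range(200,460):
            p=depthpt(c,u,v,True); a=int((p[0]-X0)*1.25);b=int((Y0-p[1])*1.25)
            if 0<=a<img.shape[1]and 0<=b<img.shape[0]and p[2]>z[b,a]-3:
                z[b:b+2,a:a+2]=p[2];img[b:b+2,a:a+2]=c["image"][v,u]
cv2.imwrite("pics/ortho.png",img)
```

```text
0 3 c 491.7 223.1 size 144.5 70.7 len dir -14.8 z 30.2 1384
0 4 c 508.6 282.9 size 234.0 70.9 len dir -67.2 z 30.1 1200
  tri [array([541.2, 209.2,  16.7]), np.float64(0.0)]
1 3 c 433.9 220.5 size 100.5 46.6 len dir 68.3 z 30.3 1452
1 4 c 439.6 271.5 size 204.5 55.1 len dir 79.9 z 30.2 1259
  tri [array([428.1, 206.3,  25.8]), np.float64(0.2)]
2 3 c 448.7 342.3 size 130.5 46.0 len dir -86.3 z 30.4 1486
2 4 c 447.0 373.0 size 69.5 45.6 len dir -87.6 z 30.3 1548
  tri [array([447.1, 373. ,  22.1]), np.float64(0.1)]
3 0 c 428.4 -330.9 size 152.2 46.4 len dir -84.2 z 30.3 1242
```

View pics/ortho.png

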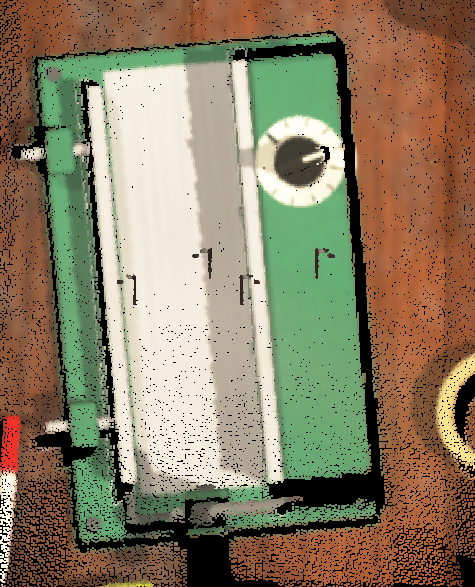

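The enlarged crop shows the fence top from (240,60) to (275,480) and the bar from (93,85) to (126,485). The dial axis is at (302,160), its white line pointing to (325,152). The broad zero mark is at (275,140), so the pointer stands about 4 clicks clockwise of zero.

```bash
cat >> h.py <<'E'
def cloud(c,u0=0,u1=640,v0=0,v1=310,fish=True):
    uu,vv=np.meshgrid(np.arange(u0,u1),np.arange(v0,v1));x=(uu-c["cx"])/c["fx"];y=(vv-c["cy"])/c["fy"]
    if fish:
        r=np.hypot(x,y)+1e-9;d=np.stack([x/r*np.tan(r),-y/r*np.tan(r),-np.ones_like(r)],-1)
    else: d=np.stack([x,-y,-np.ones(x.shape)],-1)
    k=c["range_z"][v0:v1,u0:u1];T=c["cam_to_world"]
    P=d*k[...,None]@T[:3,:3].T+T[:3,3]; P[k<=0]=np.nan
    return P,c["image"][v0:v1,u0:u1]
def bundles(c):
    P,I=cloud(c);h=cv2.cvtColor(I,cv2.COLOR_BGR2HSV)
    m=cv2.inRange(h,(24,70,60),(40,255,255));m=cv2.morphologyEx(m,cv2.MORPH_CLOSE,np.ones((13,13)))
    n,l,s,ce=cv2.connectedComponentsWithStats(m);out=[]
    for i in range(1,n):
        if s[i][4]<300: continue
        q=P[l==i];z=np.nanpercentile(q[:,2],70);k=abs(q[:,2]-z)<4
        if k.sum()<200: continue
        q=q[k]; md=np.median(q,0); q=q[np.hypot(*(q-md)[:,:2].T)<48]
        (cx,cy),(a,b),t=cv2.minAreaRect(q[:,:2].astype(np.float32))
        if a<b:a,b,t=b,a,t+90
        uv=cv2.minAreaRect(np.argwhere((l==i)&(np.nan_to_num(abs(P[...,2]-z),nan=99)<4))[:,::-1].astype(np.float32))[0]
        out.append(dict(c=(cx,cy),size=(a,b),ang=(t%180),z=np.median(q[:,2]),uv=uv))
    return out
E
python3 - <<'E'
from h import *
w=pickle.load(open("w.pkl","rb"))
for i,c in enumerate(w):
    for b in bundles(c):
        if b["size"][0]<85 and b["z"]<60: print(i,{k:np.round(v,1) for k,v in b.items()})
def line(p): # x = a + b*y
    b,a=np.polyfit(p[:,1],p[:,0],1);return a,b
for i in(1,2,0,3):
    P,I=cloud(w[i]);h=cv2.cvtColor(I,cv2.COLOR_BGR2HSV)
    g=cv2.inRange(h,(55,70,40),(85,255,255))>0
    ok=np.isfinite(P[...,2])&(P[...,0]>330)&(P[...,0]<680)&(P[...,1]>-330)&(P[...,1]<130)
    for nm,lo,hi,mm in(("housing",48,65,g),("base",2,17,g),("white top",48,65,h[...,1]<60),("bar",30,44,h[...,1]<60),("bed",2,17,h[...,1]<60)):
        q=P[mm&ok&(P[...,2]>lo)&(P[...,2]<hi)]
        if len(q)<300: continue
        m=np.zeros((500,400),np.uint8);m[(130-q[:,1]).astype(int),(q[:,0]-320).astype(int)]=255
        m=cv2.morphologyEx(cv2.morphologyEx(m,cv2.MORPH_CLOSE,np.ones((5,5))),cv2.MORPH_OPEN,np.ones((5,5)))
        k=max(cv2.findContours(m,0,2)[0],key=cv2.contourArea)
        (cx,cy),(a,b),t=cv2.minAreaRect(k)
        print(i,nm,"c",round(cx+320.5,1),round(130-cy-.5,1),"wh",round(a,1),round(b,1),"t",round(t,1),"z",np.median(q[:,2]).round(1))
E
```

```text
0 {'c': array([ 432.6, -371.6]), 'size': array([70.4, 46.1]), 'ang': np.float64(96.5), 'z': np.float64(30.3), 'uv': array([324.7, 185.4])}
1 {'c': array([ 432. , -356.6]), 'size': array([48.7, 42. ]), 'ang': np.float64(1.0), 'z': np.float64(30.1), 'uv': array([297. , 299.5])}
3 {'c': array([446.6, 372.3]), 'size': array([70.5, 45.8]), 'ang': np.float64(93.7), 'z': np.float64(30.4), 'uv': array([333.5,  43.9])}
3 {'c': array([428.3, 206.4]), 'size': array([70.1, 46.4]), 'ang': np.float64(68.8), 'z': np.float64(30.3), 'uv': array([320.7, 158.2])}
3 {'c': array([538.9, 210.9]), 'size': array([70.7, 46.7]), 'ang': np.float64(76.3), 'z': np.float64(30.2), 'uv': array([395.8, 155.8])}
3 {'c': array([562.3,  91.9]), 'size': array([63.8, 17.6]), 'ang': np.float64(4.9), 'z': np.float64(10.5), 'uv': array([402.5, 227.6])}
4 {'c': array([383.9, 513.3]), 'size': array([69.3, 52.9]), 'ang': np.float64(97.7), 'z': np.float64(28.1), 'uv': array([290. ,  18.9])}
4 {'c': array([447., 373.]), 'size': array([69.6, 45.4]), 'ang': np.float64(93.3), 'z': np.float64(30.3), 'uv': array([334.5, 112.9])}
4 {'
[... 575 characters left out ...]
2 base c 389.2 -100.9 wh 204.1 26.5 t 85.2 z 10.0
2 white top c 569.7 -84.0 wh 338.8 82.7 t 85.3 z 55.6
2 bar c 419.4 -97.5 wh 318.0 13.1 t 84.9 z 37.7
2 bed c 475.5 -92.9 wh 343.7 105.9 t 84.9 z 10.3
0 housing c 583.5 -164.8 wh 177.3 67.5 t 85.1 z 54.9
0 base c 396.2 -134.8 wh 132.0 35.6 t 85.0 z 10.0
0 white top c 542.9 -169.5 wh 173.6 15.0 t 85.0 z 54.8
0 bar c 424.9 -169.3 wh 175.1 13.4 t 85.2 z 37.9
0 bed c 484.2 -165.6 wh 196.4 107.5 t 85.8 z 10.3
3 housing c 565.0 54.9 wh 57.9 68.7 t 82.9 z 54.6
3 base c 419.9 50.7 wh 73.6 115.1 t 86.9 z 9.8
3 white top c 543.6 23.0 wh 123.5 50.0 t 85.0 z 55.1
3 bar c 409.5 7.0 wh 112.2 14.1 t 84.9 z 37.5
3 bed c 468.4 1.8 wh 153.8 107.8 t 85.1 z 10.1
```

Run:
```python
from h import *
w=pickle.load(open("w.pkl","rb"))
th=np.radians(4.95);R=np.array([[np.cos(th),-np.sin(th)],[np.sin(th),np.cos(th)]]);O=np.array([498.7,-90.5])
np.save("press.npy",np.r_[O,th])
print("tri tops",tri([ray(w[3],333.5,43.9,True),ray(w[4],334.5,112.9,True)]),tri([ray(w[3],320.7,158.2,True),ray(w[4],321.1,223.8,True)]),tri([ray(w[3],395.8,155.8,True),ray(w[4],392.3,221.2,True)]))
dl=[];pt=[]
for i in(1,2):
    c=w[i];P,I=cloud(c);h=cv2.cvtColor(I,cv2.COLOR_BGR2HSV)
    u,v=map(int,proj(c,(567,2,60),True)); 
    near=np.zeros(h.shape[:2],bool);near[v-35:v+35,u-35:u+35]=1
    hi=near&(P[...,2]>72)
    q=P[hi];k=abs(q[:,2]-np.percentile(q[:,2],70))<4
    (cx,cy),(a,b),t=cv2.minAreaRect(q[k][:,:2].astype(np.float32))
    if a<b:a,b,t=b,a,t+90
    print(i,"knob",round(cx,1),round(cy,1),"wh",round(a,1),round(b,1),"ang",round(t%180,1),"z",np.percentile(q[:,2],[50,95]).round(1),"press",((np.array([cx,cy])-O)@R).round(1))
    wh=hi&(h[...,2]>150)&(P[...,2]>78);q=P[wh];print("  white",len(q),q.mean(0).round(1))
    vv,uu=np.nonzero(wh);pt.append(ray(c,uu.mean(),vv.mean(),True))
    vv,uu=np.nonzero(hi);k=abs(P[hi][:,2]-np.percentile(P[hi][:,2],70))<4
    dl.append(ray(c,*cv2.minAreaRect(np.c_[uu[k],vv[k]].astype(np.float32))[0],True))
    disc=near&(h[...,2]>150)&(h[...,1]<60)&(P[...,2]<72)&(P[...,2]>52)&(abs((P[...,:2]-O)@R-[72,90])<60).all(-1)
    q=P[disc];print("  disc z",np.percentile(q[:,2],[5,50,95]).round(1))
print("tri dial top",tri(dl),"white",tri(pt))
for i in(0,1):
    c=w[i];P,I=cloud(c,v1=400);h=cv2.cvtColor(I,cv2.COLOR_BGR2HSV)
    s=(P[...,2]>155)&(P[...,2]<200)&(P[...,0]>540)&(P[...,0]<660)&(P[...,1]>-400)&(P[...,1]<-240)
    q=P[s&(h[...,2]<90)];print(i,"lever",len(q),q.min(0).round(1),q.max(0).round(1),np.median(q,0).round(1))
    if len(q)>30:
        pq=(q[:,:2]-O)@R;print("  press frame",np.percentile(pq,[2,50,98],0).round(1),cv2.minAreaRect(q[:,:2].astype(np.float32)))
```

```text
tri tops (array([447.09346148, 372.99850929,  22.79816501]), np.float64(0.12628821357635114)) (array([428.24684919, 206.006391  ,  25.48206219]), np.float64(0.2269705270787574)) (array([538.19261769, 211.22723748,  29.0567574 ]), np.float64(0.0708783888830314))
1 knob 569.7 1.2 wh 41.5 12.4 ang 19.1 z [93.  94.6] press [78.6 85.2]
  white 59 [581.    5.2  93.5]
  disc z [53.8 56.  58.1]
2 knob 569.5 1.1 wh 40.4 12.0 ang 19.4 z [93.2 94.8] press [78.5 85.1]
  white 71 [580.9   5.   93.5]
  disc z [53.9 56.1 58. ]
tri dial top (array([569.53029619,   1.08208268,  89.77096244]), np.float64(0.008859334475449619)) white (array([580.74584554,   5.02932558,  94.69702423]), np.float64(0.06308364282253764))
0 lever 778 [ 574.  -355.2  171.5] [ 592.2 -289.9  186.9] [ 581.1 -318.   183.7]
  press frame [[  57.1 -268.1]
 [  62.  -233.9]
 [  72.4 -206.5]] ((583.1119384765625, -322.52410888671875), (17.424009323120117, 65.19863891601562), 1.2420047521591187)
1 lever 455 [ 574.3 -358.2  172.9] [ 596.4 -287.8  186.6] [ 583.4 -317.4  183.8]
  press frame [[  57.6 -269.9]
 [  64.4 -233.4]
 [  75.1 -205. ]] ((585.0283813476562, -322.6535949707031), (19.07756996154785, 70.81681823730469), 5.154656410217285)
```

The numbers agree with the text: bundle tops measure 30–31 mm, the bed 10 mm and the fence 55 mm, so heights read about 2 mm low. The press yaw is 4.95°, and the dial is at 4 because its bar stands at 19.3° against an expected 19.95°. I'll check reachability first.

```bash
cat >> h.py <<'E'
Ox,Oy,TH=np.load("press.npy") if __import__("os").path.exists("press.npy") else (0,0,0)
def W(x,y,z): return np.array([Ox+x*np.cos(TH)-y*np.sin(TH),Oy+x*np.sin(TH)+y*np.cos(TH),z])
def movej(p,a):
    movep(p,rot(a))
def pick(xy,ang,zc=4):
    a=np.radians(ang-90)
    movej((*xy,230),a); c=camera("wrist")
    bs=[b for b in bundles(c) if b["size"][0]<80 and 38<b["size"][1] and b["z"]<60]
    b=min(bs,key=lambda b:np.hypot(b["c"][0]-xy[0],b["c"][1]-xy[1])) if bs else None
    print("seen",b and {k:np.round(v,1) for k,v in b.items()})
    if b is None or np.hypot(b["c"][0]-xy[0],b["c"][1]-xy[1])>70: raise SystemExit("lost bundle")
    a=np.radians(b["ang"]-90)
    if a<-np.pi/2-.2:a+=np.pi
    if a>np.pi/2:a-=np.pi
    p=np.array(b["c"]); movej((*p,90),a); 
    print("guard",movel((*p,zc),max_speed=100,guard=15)); clamp(); s=read_state()
    print("gap",round(s["finger_gap"],1),"force",s["gripper_force"],"z",s["eef_pos"].round(1) if hasattr(s["eef_pos"],"round") else s["eef_pos"],"t",round(s["time"],1))
    if s["finger_gap"]<40: raise SystemExit("no grasp")
    movel((*p,150),max_speed=200)
def place(y,x=-20,z=17,pa=None):
    a=TH-np.pi/2
    movej(W(x,y,150),a)
    print("guard",movel(W(x,y,z),max_speed=90,guard=15),read_state()["eef_pos"],"gap",round(read_state()["finger_gap"],1)); open_gripper(); movel(W(x,y,150),max_speed=200)
    print("t",round(read_state()["time"],1))
E
python3 - <<'E'
from h import *
for p,a in[((447,373),3.4),((428,206),-21.3),((538,211),-13),((432,-372),6.5)]:
    print(p,[inverse_kinematics((*p,z),rot(np.radians(a))) is not None for z in(230,90,4)])
for y in(138,57,-24,-105): print(y,[inverse_kinematics(W(-20,y,z),rot(TH-np.pi/2)) is not None for z in(150,17)],[inverse_kinematics(W(-20,y,z),rot(TH+np.pi/2)) is not None for z in(150,17)])
print("dial",{k:inverse_kinematics((569.6,1.1,68),rot(np.radians(k))) is not None for k in range(-150,181,30)})
for th in np.arange(0,1.2,.15):
    f=np.radians(35)-th;p=W(-20+150*np.sin(f),-238,55+150*np.cos(f)-19);q=inverse_kinematics(p,rot(TH));print(round(th,2),p.round(),None if q is None else np.round(q,2))
E
```

```text
(447, 373) [True, True, True]
(428, 206) [True, True, True]
(538, 211) [True, True, True]
(432, -372) [True, True, True]
138 [True, True] [True, True]
57 [True, True] [True, True]
-24 [True, True] [True, True]
-105 [True, True] [True, True]
dial {-150: True, -120: True, -90: True, -60: True, -30: True, 0: True, 30: True, 60: True, 90: True, 120: True, 150: True, 180: True}
0.0 [ 585. -322.  159.] [ 0.72  0.71 -0.49  1.52  0.37  1.01  0.21]
0.15 [ 566. -324.  170.] [ 0.74  0.67 -0.49  1.56  0.35  1.    0.24]
0.3 [ 545. -325.  179.] [ 0.76  0.63 -0.48  1.6   0.33  0.99  0.26]
0.45 [ 523. -327.  184.] [ 0.78  0.6  -0.47  1.65  0.31  0.97  0.29]
0.6 [ 501. -329.  186.] [ 0.8   0.56 -0.46  1.7   0.29  0.95  0.32]
0.75 [ 479. -331.  185.] [ 0.82  0.54 -0.45  1.75  0.28  0.92  0.34]
0.9 [ 457. -333.  180.] [ 0.84  0.52 -0.44  1.79  0.27  0.89  0.37]
1.05 [ 436. -335.  172.] [ 0.87  0.51 -0.44  1.84  0.27  0.85  0.38]
```

Run:
```python
from h import *
w=pickle.load(open("w.pkl","rb"))
a=w[0]["image"][140:290,240:390];b=w[3]["image"][10:210,260:460]
cv2.imwrite("pics/cand.png",np.hstack([cv2.resize(a,(390,390),interpolation=2),cv2.resize(b,(390,390),interpolation=2)]))
```

```text
(no output)
```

View pics/cand.png

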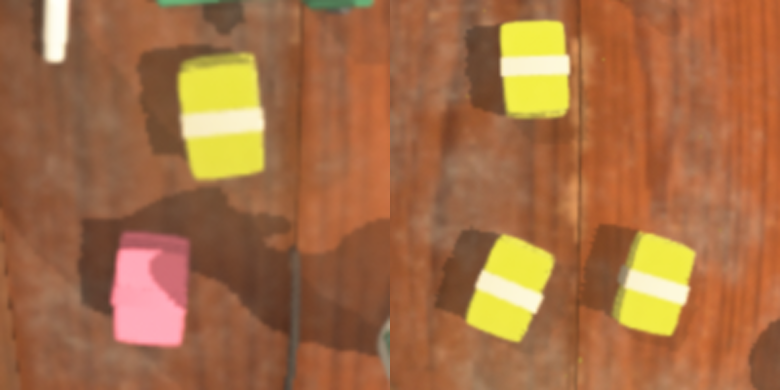

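The bundle candidates are lime with white bands: crop (222,118) on the right, and (535,68), (510,290) and (657,285) on the left. All four measure 70x46 mm, so they fit. The bandless pink block at (152,290) is the look-alike and stays where it is. I'll pick the first one now.

Run:
```python
from h import *
pick((538.2,211),77); place(138)
```

```text
seen {'c': array([539.3, 210.4]), 'size': array([69.8, 45.9]), 'ang': np.float64(75.9), 'z': np.float64(30.3), 'uv': array([323.5, 178. ])}
guard False
gap 44.3 force 61.62105917930603 z [539.6 210.4   4.5] t 7.3
guard False [467.16191733  45.25944863  17.40782165] gap 44.6
t 12.0
```

Run:
```python
from h import *
c=camera("wrist")
cv2.imwrite("pics/p1.png",c["image"])
for b in bundles(c):
    if b["size"][0]<85: print({k:np.round(v,1) for k,v in b.items()}, "expect",W(-20,138,0).round(1))
pick((428.2,206.3),68.8); place(57)
```

```text
{'c': array([487.6,  46.7]), 'size': array([45.3, 29. ]), 'ang': np.float64(94.7), 'z': np.float64(42.2), 'uv': array([322. , 178.5])} expect [466.9  45.3   0. ]
{'c': array([447.8, 371.8]), 'size': array([71.9, 48.9]), 'ang': np.float64(92.5), 'z': np.float64(30.6), 'uv': array([ 50.1, 192.8])} expect [466.9  45.3   0. ]
{'c': array([429.7, 204.9]), 'size': array([69.8, 48. ]), 'ang': np.float64(68.6), 'z': np.float64(30.4), 'uv': array([159.8, 221.4])} expect [466.9  45.3   0. ]
{'c': array([447.2,  43.6]), 'size': array([44.8, 29.1]), 'ang': np.float64(95.1), 'z': np.float64(42.3), 'uv': array([322., 225.])} expect [466.9  45.3   0. ]
{'c': array([ 433.8, -371.1]), 'size': array([72.5, 47.3]), 'ang': np.float64(96.9), 'z': np.float64(30.0), 'uv': array([614.4, 248.7])} expect [466.9  45.3   0. ]
seen {'c': array([428.6, 206.2]), 'size': array([68.4, 45.9]), 'ang': np.float64(68.9), 'z': np.float64(30.3), 'uv': array([322.5, 177.5])}
guard False
gap 44.6 force 58.97437334060669 z [428.8 206.2   4.5] t 14.9
guard False [474.11757567 -35.479834    17.39733084] gap 44.6
t 19.7
```

View pics/p1.png

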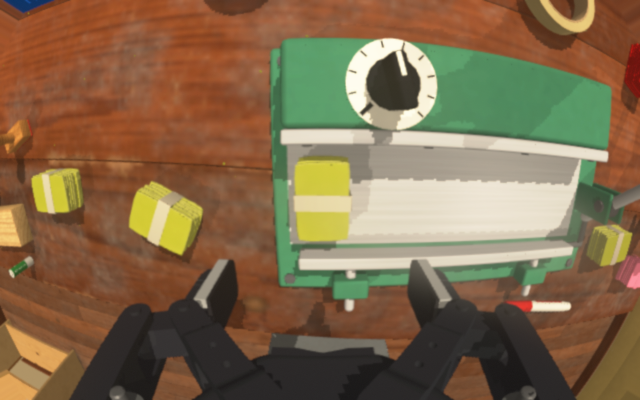

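The first bundle lies flat and square in the channel at (322,200). Its halves average to (467.4,45.2), against the planned (466.9,45.3). The dial's broad mark is at (367,108). I'll place the other two.

Run:
```python
from h import *
pick((447.2,372.6),93.3); place(-24)
pick((432.6,-371.6),96.5); place(-105)
movej(W(-60,-10,330),TH-np.pi/2); wait(.3)
c=camera("wrist");cv2.imwrite("pics/p4.png",c["image"]);pickle.dump(c,open("p4.pkl","wb"));print(read_state()["time"])
```

```text
seen {'c': array([446.5, 372.9]), 'size': array([70.8, 44.7]), 'ang': np.float64(93.8), 'z': np.float64(30.3), 'uv': array([321. , 176.5])}
guard False
gap 44.5 force 61.61581993103027 z [446.8 373.    4.6] t 23.4
guard False [ 481.11382769 -116.22204368   17.40301395] gap 44.2
t 29.0
seen {'c': array([ 432.5, -371.9]), 'size': array([69.6, 44.9]), 'ang': np.float64(96.9), 'z': np.float64(30.3), 'uv': array([322., 179.])}
guard False
gap 44.8 force 61.22877359390259 z [ 432.7 -372.2    4.6] t 32.9
guard False [ 488.09210136 -196.96528998   17.42095989] gap 44.7
t 38.3
39.4583
```

View pics/p4.png

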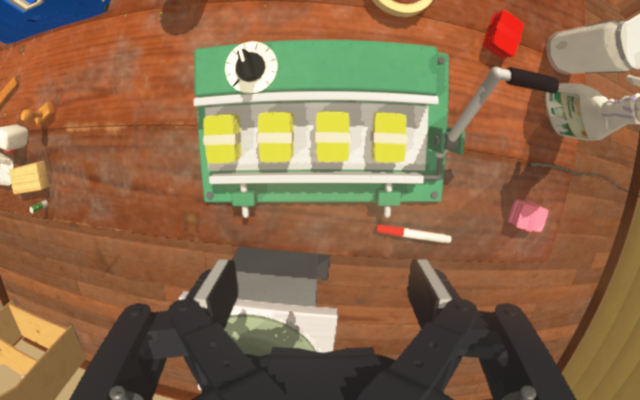

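All four bundles lie in the channel at about (222,138), (275,138), (333,137) and (390,138), square and clear of each other. The marker and pink block are untouched, and a spray bottle stands at (585,105), to the right of the handle. The dial is next.

Run:
```python
from h import *
c=pickle.load(open("p4.pkl","rb"));P,I=cloud(c)
q=P[30:140,540:639].reshape(-1,3);q=q[np.isfinite(q[:,2])&(q[:,2]>60)];q=q[(q[:,1]<-370)];print("bottle",np.percentile(q,[2,50,98],0).round(0))
for z in(69,):
  for k in range(-180,181,20):
    q=inverse_kinematics((569.6,1.1,z),rot(np.radians(k)));print(k,None if q is None else np.round(q,2))
```

```text
bottle [[ 552. -537.   63.]
 [ 633. -502.  128.]
 [ 715. -486.  201.]]
-180 [-0.63  0.84  0.8   1.9  -0.85  0.79 -2.49]
-160 [-0.5   0.75  0.59  1.89 -0.64  0.69 -2.33]
-140 [-0.37  0.7   0.38  1.88 -0.41  0.64 -2.18]
-120 [ 0.12  0.67 -0.32  1.86  0.32  0.67 -2.49]
-100 [ 0.17  0.68 -0.39  1.85  0.39  0.68 -2.2 ]
-80 [ 0.19  0.68 -0.42  1.85  0.41  0.69 -1.86]
-60 [ 0.2   0.69 -0.44  1.85  0.43  0.7  -1.53]
-40 [ 0.22  0.69 -0.46  1.85  0.45  0.7  -1.2 ]
-20 [ 0.23  0.7  -0.48  1.85  0.47  0.71 -0.87]
0 [ 0.27  0.71 -0.54  1.85  0.52  0.73 -0.56]
20 [ 0.33  0.73 -0.63  1.84  0.6   0.77 -0.28]
40 [ 0.37  0.75 -0.69  1.84  0.65  0.79  0.03]
60 [ 0.41  0.77 -0.75  1.84  0.7   0.82  0.34]
80 [ 0.45  0.79 -0.82  1.84  0.76  0.85  0.65]
100 [ 0.68  1.05 -1.28  1.83  1.11  1.2   0.76]
120 [ 0.68  1.05 -1.28  1.83  1.11  1.2   1.11]
140 [ 0.68  1.05 -1.28  1.83  1.11  1.2   1.46]
160 [ 0.68  1.05 -1.28  1.83  1.11  1.2   1.81]
180 [-0.63  0.84  0.8   1.9  -0.85  0.79 -2.49]
```

```bash
cat >> h.py <<'E'
DX,DY=569.6,1.1
def q7(da,n=None):
    n=n or max(1,int(np.ceil(abs(da)/20)))
    q=np.array(read_state()["qpos"]);q0=q[6]
    for i in range(1,n+1):
        q[6]=q0+np.radians(da)*i/n;goto_joints(q)
def toolang():
    y=np.array(read_state()["tool_rot"])[:,1];return np.degrees(np.arctan2(y[1],y[0]))
def dialgrip(z=69):
    print("guard",movel((DX,DY,z),max_speed=80,guard=12));clamp();s=read_state();print("gap",round(s["finger_gap"],1),"ang",round(toolang(),1),np.round(s["eef_pos"],1),np.round(s["ft_force"],1),"t",s["time"])
def dialfree():
    open_gripper();movel((DX,DY,150),max_speed=150)
E
python3 - <<'E'
from h import *
movej((DX,DY,150),np.radians(20)); q7(109.6-toolang())
print(toolang(),np.round(read_state()["eef_pos"],1))
dialgrip()
E
```

```text
109.15341650765089 [5.696e+02 5.000e-01 1.504e+02]
guard False
gap 11.1 ang 109.6 [569.6   1.3  69.2] [-1.9  0.2  6.5] t 44.5417
```

Run:
```python
from h import *
q7(19.95-toolang()); wait(.2); print(toolang(),np.round(read_state()["torque"],2)); q7(19.95-toolang(),1);wait(.2);print(toolang())
dialfree(); movej(W(20,40,300),TH-np.pi/2); wait(.2)
c=camera("wrist");print(read_state()["time"])
P,I=cloud(c);u,v=map(int,proj(c,(DX,DY,60),True));print(u,v)
q=P[v-50:v+50,u-50:u+50].reshape(-1,3);q=q[(q[:,2]>86)&(q[:,2]<100)]
r=cv2.minAreaRect(q[:,:2].astype(np.float32));print(r)
cv2.imwrite("pics/dial7.png",cv2.resize(I[v-50:v+50,u-50:u+50],(500,500),interpolation=2))
```

```text
20.158791951462405 [1.06 0.26 0.02]
19.966164675784487
50.2167
285 125
((569.7440795898438, 0.8658275604248047), (12.999542236328125, 39.51094055175781), 17.283710479736328)
```

View pics/dial7.png

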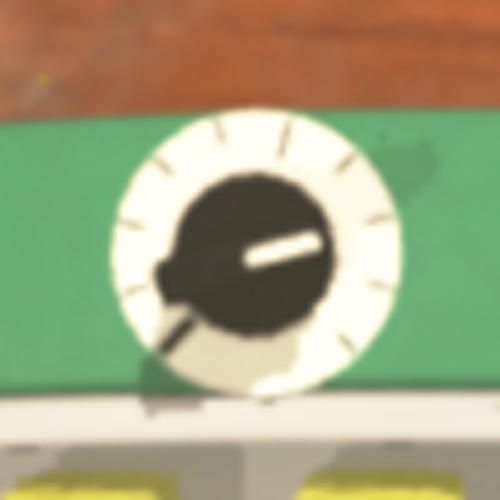

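The crop shows the broad zero mark at (175,335) at the lower left. Counting clockwise, the marks run 1 (130,292), 2 (130,225), 3 (163,165), 4 (222,128), long 5 (285,138), 6 (345,162) and 7 (378,220). The white line points at 7, so I'll do the lever now.

```bash
cat >> h.py <<'E'
PX=-20.;LY=-237.
def arc(t,zoff=0):
    f=np.radians(35)-t;return W(PX+150*np.sin(f),LY,55+150*np.cos(f)-18.7+zoff)
E
python3 - <<'E'
from h import *
p=arc(0);movej((p[0],p[1],270),TH);wait(.1)
# check the handle from here
c=camera("wrist");P,I=cloud(c);h=cv2.cvtColor(I,cv2.COLOR_BGR2HSV)
s=(P[...,2]>160)&(P[...,2]<200)&(np.hypot(P[...,0]-585,P[...,1]+322)<60)&(h[...,2]<90)
q=P[s];o=np.array([Ox,Oy]);R=np.array([[np.cos(TH),-np.sin(TH)],[np.sin(TH),np.cos(TH)]]);pq=(q[:,:2]-o)@R
print(len(q),np.percentile(pq,[2,50,98],0).round(1),"top z",np.percentile(q[:,2],95).round(1),"expect",p.round(1))
print("guard",movel(p,max_speed=80,guard=12));clamp();s=read_state()
print("gap",round(s["finger_gap"],1),np.round(s["eef_pos"],1),np.round(s["ft_force"],1),"t",s["time"])
E
```

```text
1297 [[  58.7 -271.6]
 [  64.5 -233.4]
 [  75.3 -206. ]] top z 186.0 expect [ 584.9 -320.9  159.2]
guard False
gap 18.3 [ 585.5 -320.9  159.4] [ 4.2 -0.5  1. ] t 54.2333
```

Run:
```python
from h import *
F0=np.array(read_state()["ft_force"])
def st(t):
    s=read_state();print(round(t,2),np.round(np.array(s["eef_pos"])-arc(t),1),"F",np.round(s["ft_force"],1),"gap",round(s["finger_gap"],1))
for t in np.arange(.1,1.101,.1):
    movel(arc(t),max_speed=50)
    st(t)
for t in(1.12,1.14,1.16,1.18):
    g=movel(arc(t),max_speed=20,guard=15);st(t)
    if g or np.linalg.norm(np.array(read_state()["ft_force"])-F0)>30: break
print(g,read_state()["time"])
np.save("tend.npy",t)
c=camera("scene");cv2.imwrite("pics/pull.png",cv2.resize(c["image"][150:300,220:460],(800,500)))
```

```text
0.1 [1.1 0.  0.6] F [ 7.8 -1.   0.1] gap 18.4
0.2 [1.7 0.1 1.3] F [10.3  0.1  5.2] gap 18.2
0.3 [2.5 0.1 2. ] F [10.9  0.5 12.8] gap 17.9
0.4 [3.2 0.1 2.8] F [11.2  1.  21. ] gap 18.0
0.5 [2.5 0.  2.1] F [10.1  1.6 15.7] gap 18.2
0.6 [2.5 0.1 2.1] F [ 8.2  2.2 17.3] gap 18.2
0.7 [1.8 0.  1.2] F [7.8 0.7 8.1] gap 18.4
0.8 [ 1.9 -0.   1.1] F [8.8 0.5 7.3] gap 17.8
0.9 [ 2.1 -0.   1.2] F [10.9  0.2  6.7] gap 18.2
1.0 [ 1.2 -0.1  1.1] F [ 4.   0.8 11.9] gap 18.2
1.1 [ 1.4 -0.2  1.1] F [ 4.3  1.  10.9] gap 17.8
1.12 [4.1 0.1 2.5] F [ 3.5  2.3 12.1] gap 18.0
True 59.4
```

View pics/pull.png

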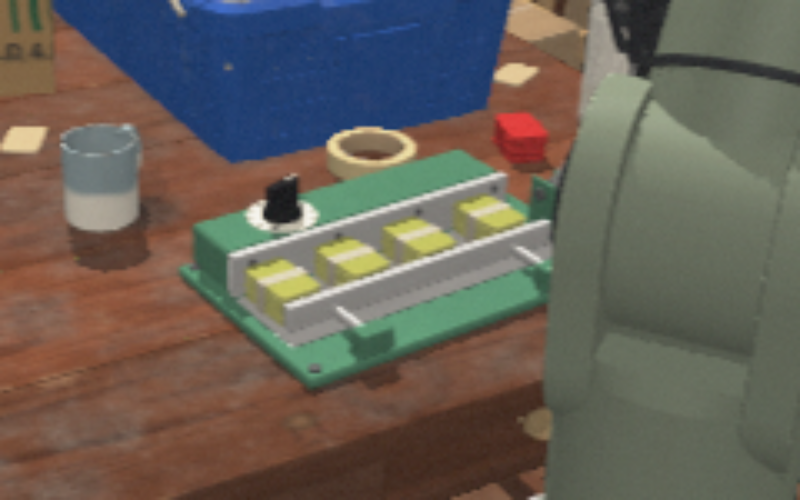

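Run:
```python
from h import *
F0=np.array(read_state()["ft_force"])
for t in(1.11,1.125,1.14,1.155,1.17,1.185):
    g=movel(arc(t),max_speed=20,guard=30);wait(.3)
    s=read_state();p=np.array(s["eef_pos"]);F=np.array(s["ft_force"])
    d=(p-W(PX,LY,55-18.7));x=(d[0]*np.cos(TH)+d[1]*np.sin(TH));print(t,g,"theta est",round(np.radians(35)-np.arctan2(x,d[2]),4),"r",np.hypot(x,d[2]).round(1),np.round(F,1))
    if g or np.linalg.norm(F-F0)>25:break
# bar face position
c=camera("wrist");c2=camera("top");pickle.dump((c,c2),open("pull.pkl","wb"))
for cc,f in((c,True),(c2,False)):
    P,I=cloud(cc,v1=400,fish=f);h=cv2.cvtColor(I,cv2.COLOR_BGR2HSV)
    q=P[(h[...,1]<60)&(P[...,2]>30)&(P[...,2]<44)&(P[...,0]>380)&(P[...,0]<520)&(P[...,1]>-260)&(P[...,1]<80)]
    if len(q)>20:
        x=(q[:,0]-Ox)*np.cos(TH)+(q[:,1]-Oy)*np.sin(TH);print("bar x",np.percentile(x,[5,50,95]).round(1),len(q))
print(read_state()["time"])
```

```text
1.11 False theta est 1.0918 r 150.3 [ 8.4  1.  14.5]
1.125 False theta est 1.0947 r 150.2 [13.4  3.5 21.2]
1.14 False theta est 1.0975 r 150.1 [19.3  4.7 29.2]
1.155 False theta est 1.1005 r 150.1 [24.   7.3 37.7]
bar x [-50.7 -43.1   1.1] 2242
bar x [-75.4 -46.7  -0.8] 525
61.775
```

The lever is on its hard stop: θ stays near 1.10 while the force climbs. The bar's middle is at x ≈ -46, so its face is at -40, the full stroke. I'll ease it back now.

Run:
```python
from h import *
for t in np.arange(1.1,-.001,-.1):
    movel(arc(t),max_speed=45)
    s=read_state();print(round(t,2),np.round(np.array(s["eef_pos"])-arc(t),1),np.round(s["ft_force"],1),round(s["finger_gap"],1))
wait(.3);s=read_state();print(np.round(np.array(s["eef_pos"])-arc(0),1),np.round(s["ft_force"],1),s["time"])
```

```text
1.1 [ 1.6 -0.2  1.1] [ 5.2  0.3 10.6] 18.4
1.0 [ 0.1 -0.1  0.1] [ 4.1 -2.   2.2] 18.0
0.9 [ 0.3 -0.1  0.2] [ 1.6 -2.8  4.9] 17.9
0.8 [ 0.5 -0.   0.3] [ 0.9 -2.5  7.2] 17.7
0.7 [0.7 0.  0.3] [ 0.5 -1.8  8. ] 18.3
0.6 [ 0.1  0.1 -0.5] [ 1.5 -3.3 -6.7] 18.0
0.5 [ 1.1  0.2 -0. ] [ 5.2 -2.8 -4.3] 18.1
0.4 [ 0.7  0.2 -0. ] [ 5.  -1.8 -3.7] 17.7
0.3 [0.6 0.2 0. ] [ 4.3 -0.2 -0.4] 17.8
0.2 [-0.1  0.2 -0.6] [ 2.6  1.2 -6.7] 17.9
0.1 [0.6 0.2 0.1] [ 3.3  2.7 -1.1] 18.0
-0.0 [-0.1  0.2 -0.3] [ 0.9  3.6 -4.7] 18.0
[-0.3  0.2 -0.1] [-0.4  5.4 -5.1] 67.725
```

Run:
```python
from h import *
open_gripper(); wait(.2); p=arc(0); movel((p[0],p[1],270),max_speed=120)
movej(W(-60,-10,330),TH-np.pi/2); wait(.3)
c=camera("wrist");print(read_state()["time"])
P,I=cloud(c);h=cv2.cvtColor(I,cv2.COLOR_BGR2HSV)
R=np.array([[np.cos(TH),-np.sin(TH)],[np.sin(TH),np.cos(TH)]]);X=(P[...,:2]-[Ox,Oy])@R
m=(cv2.inRange(h,(24,70,60),(40,255,255))>0)&(P[...,2]>36)
for y in(138,57,-24,-105):
    q=X[m&(abs(X[...,1]-y)<38)&(X[...,0]>-100)&(X[...,0]<50)];(cx,cy),(a,b),t=cv2.minAreaRect(q.astype(np.float32));print(y,round(cx,1),round(cy,1),round(a,1),round(b,1),round(t,1),"x range",np.percentile(q[:,0],[1,99]).round(1))
cv2.imwrite("pics/after.png",cv2.resize(I[20:220,170:570],(800,400),interpolation=2))
```

```text
71.575
138 3.5 138.8 87.4 48.4 5.0 x range [-38.8  29.2]
57 -4.7 57.5 70.7 47.2 1.3 x range [-38.8  29.3]
-24 -4.2 -23.7 68.5 44.6 0.3 x range [-38.3  29.9]
-105 -3.2 -117.1 68.0 46.3 0.6 x range [-36.9  30.5]
```

View pics/after.png

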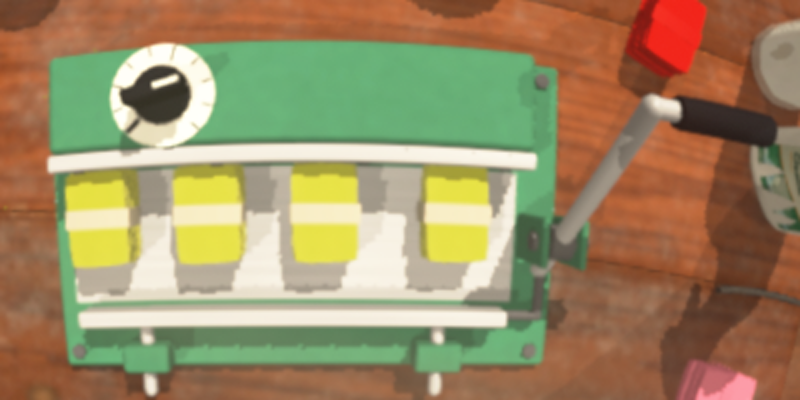

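Three bundles sit flush at x ≈ -38.8..29.5. The fourth, at crop (457,215), was shifted along y from -105 to -117. Its rear edge still reads about 30, but I'll check it up close and see when it moved.

Run:
```python
from h import *
R=np.array([[np.cos(TH),-np.sin(TH)],[np.sin(TH),np.cos(TH)]])
def rep(c,ys,w=34):
    P,I=cloud(c);h=cv2.cvtColor(I,cv2.COLOR_BGR2HSV);X=(P[...,:2]-[Ox,Oy])@R
    m=(cv2.inRange(h,(24,70,60),(40,255,255))>0)&(P[...,2]>36)&(P[...,2]<50)
    f=(h[...,1]<60)&(P[...,2]>51)&(P[...,2]<60)
    for y in ys:
        q=X[m&(abs(X[...,1]-y)<w)&(X[...,0]>-110)&(X[...,0]<60)]
        if len(q)<50: continue
        o=[]
        for s in(-14,0,14):
            k=abs(q[:,1]-np.median(q[:,1])-s)<6;o.append((np.percentile(q[k,0],[1,99]).round(1)).tolist())
        g=X[f&(abs(X[...,1]-y)<30)&(X[...,0]<60)]
        print(y,"ymid",np.median(q[:,1]).round(1),"y",np.percentile(q[:,1],[1,99]).round(1),"x ends",o,"fence x0",np.percentile(g[:,0],2).round(1) if len(g) else None)
print("before");rep(pickle.load(open("p4.pkl","rb")),(138,57,-24,-105))
ims=[]
for y in(-105,57):
    movej(W(-40,y,210),TH-np.pi/2);wait(.3);c=camera("wrist");print("close",y);rep(c,(y-12,y-81,y+81) if y<0 else (57,138,-24));ims.append(c["image"][60:300,160:480])
cv2.imwrite("pics/close.png",np.hstack([cv2.resize(i,(400,300),interpolation=2) for i in ims]))
print(read_state()["time"])
```

```text
before
138 ymid 137.0 y [115.2 159.9] x ends [[-53.3, 14.0], [-54.3, 14.7], [-54.3, 14.4]] fence x0 30.3
57 ymid 56.4 y [34.1 78.9] x ends [[-53.7, 14.8], [-53.7, 13.9], [-53.5, 14.3]] fence x0 30.6
-24 ymid -23.7 y [-45.8  -1.7] x ends [[-54.1, 14.3], [-54.1, 14.2], [-54.1, 14.1]] fence x0 30.4
-105 ymid -104.1 y [-127.2  -82.1] x ends [[-54.3, 13.8], [-54.5, 14.7], [-53.5, 14.2]] fence x0 30.8
close -105
-117 ymid -116.7 y [-139.2  -94.7] x ends [[-36.3, 29.3], [-37.2, 29.1], [-37.2, 29.1]] fence x0 30.9
-24 ymid -24.7 y [-46.6  -1.6] x ends [[-37.1, 29.3], [-38.8, 29.1], [-39.0, 29.4]] fence x0 31.0
close 57
57 ymid 58.2 y [35.9 80.1] x ends [[-37.9, 28.6], [-38.6, 29.6], [-38.7, 29.4]] fence x0 31.6
138 ymid 137.2 y [115.6 160.3] x ends [[-37.4, 29.1], [-39.2, 29.6], [-39.0, 29.3]] fence x0 31.1
-24 ymid -22.5 y [-45.6  -0.9] x ends [[-38.3, 29.5], [-39.5, 29.9], [-38.5, 29.4]] fence x0 31.0
73.6333
```

View pics/close.png

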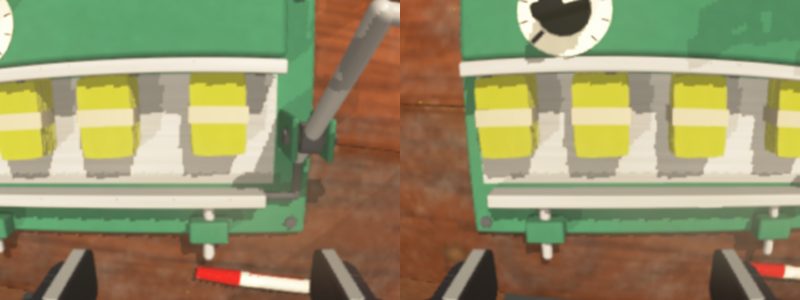

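The fourth bundle sits square with its rear against the fence and is fine as it is. It is about 1.5 mm tighter than the others, within the 2 mm slack of the 70 mm channel. Marker and stamp are untouched. Now the dial goes back to zero in two grips: 7 to 3, then 3 to 0.

Run:
```python
from h import *
movej((DX,DY,150),np.radians(19.5)); print(np.round(read_state()["qpos"],2))
q=read_state()["qpos"][6]; assert q+np.radians(120)<2.5 and q-np.radians(60)>-2.5
dialgrip(); q7(139.95-toolang()); wait(.2); q7(139.95-toolang(),1);wait(.2); print("3:",toolang())
dialfree(); q7(-180.3); print(toolang())
dialgrip(); q7(49.95-toolang()); wait(.2); q7(49.95-toolang(),1);wait(.2); print("0:",toolang(),np.round(read_state()["torque"],2))
dialfree(); movej(W(-40,40,300),TH-np.pi/2); wait(.3)
c=camera("wrist");c2=camera("top");pickle.dump((c,c2),open("end.pkl","wb"));print(read_state()["time"])
u,v=map(int,proj(c,(DX,DY,60),True))
a=cv2.resize(c["image"][v-50:v+50,u-50:u+50],(400,400),interpolation=2);b=cv2.resize(c["image"][20:220,170:570],(400,200),interpolation=2)
t=cv2.resize(c2["image"][140:280,180:500],(400,200))
cv2.imwrite("pics/end.png",np.hstack([a,np.vstack([b,t])]))
P,I=cloud(c);h=cv2.cvtColor(I,cv2.COLOR_BGR2HSV)
R=np.array([[np.cos(TH),-np.sin(TH)],[np.sin(TH),np.cos(TH)]]);X=(P[...,:2]-[Ox,Oy])@R
m=(cv2.inRange(h,(24,70,60),(40,255,255))>0)&(P[...,2]>36)&(P[...,2]<50)
for y in(138,57,-24,-117):
    q=X[m&(abs(X[...,1]-y)<38)&(X[...,0]>-100)&(X[...,0]<50)];(cx,cy),s,t=cv2.minAreaRect(q.astype(np.float32));print(y,round(cx,1),round(cy,1),np.round(s,1),round(t,1),"x",np.percentile(q[:,0],[1,99]).round(1))
q=P[(P[...,2]>86)&(P[...,2]<100)&(np.hypot(P[...,0]-DX,P[...,1]-DY)<30)];print(cv2.minAreaRect(q[:,:2].astype(np.float32)))
```

```text
[ 0.35  0.61 -0.66  1.8   0.46  0.89 -0.17]
guard False
gap 10.8 ang 19.5 [569.8   1.1  69.2] [ 0.2 -0.3  4.1] t 76.8417
3: 139.88120742672498
-39.90358728408761
guard False
gap 10.9 ang -40.4 [569.6   1.1  69.2] [-2.7 -0.1  5.4] t 87.6
0: 49.896986568666314 [-0.17 -0.89 -0.02]
93.8167
138 -4.9 138.2 [69.7 46.9] 2.0 x [-38.6  28.9]
57 -4.9 58.2 [69.4 46.4] 0.9 x [-38.2  29.6]
-24 -5.5 -23.2 [69.7 46.9] 1.7 x [-38.1  29.2]
-117 -4.2 -116.1 [69.3 47.3] 1.6 x [-37.1  29.5]
((569.5036010742188, 0.9082260131835938), (13.187067031860352, 39.25147247314453), 50.171199798583984)
```

View pics/end.png

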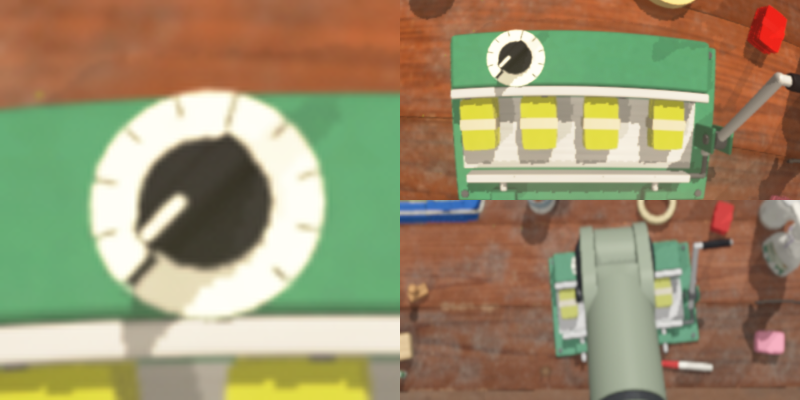

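The white line at (165,217) points straight at the broad zero mark at (143,268). All four bundles are flush and square, the lever is at rest, and the stamp and marker stand where they were. I'm handing the job in.

```bash
python3 -c "
from workcell import *
print(finish_job())"
```

```text
the job is handed in; nothing more can be done
None
```

I handed the job in after about 94 s: all four bundles lie flush and square against the fence, the lever was pulled to its stop with the dial at 7 and eased back to rest, the dial is back at zero, and the stamp and marker are undisturbed; the fourth bundle slid about 12 mm along the row partway through but still sits flush.

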